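# Stir the deburring cones and lift out the basket

### The job

With the stirring stick, stir the plastic cones in the parts basket three to four full turns round the centre stem, keeping the tip close above its floor and about midway between stem and wall, then stand the stick back in its holder and let go of it. Then take the basket by its red grip, lift it straight out of the rinse tray until its underside is 12 to 20 cm above the bench, and finish holding it there, steady and level, with all the cones in it. Never tip the basket, and leave the tray, pliers, tee piece and pin plate where they are.

Things in the scene. Friction and masses are not known exactly. Their poses are not given: they have to be found in the camera images.
- basket: round steel parts basket, loose in the rinse tray, 140 mm across, 45 mm high, floor 4 mm thick, inner radius 63 (floor) to 67 mm, 0.4 kg. Central stem 14 mm thick (foot 34 mm across, 6 mm high) with a red square grip 24 x 24 mm, 65 to 107 mm above the underside; lifted there it hangs balanced. Origin: centre of the underside; z up; x, y square to the grip's faces
- basket_grip (a point): centre of the red square grip of the basket, 86 mm above its underside; axes as the basket's
- stir_stick: stirring stick, 172 mm long, 60 g: wooden rod 14 mm thick with a round tip; orange square grip 22 x 22 mm, 126 to 172 mm above the tip. At the start it stands in the holder, leaning up to 0.1 rad, and can turn in it. Origin: the tip; z from tip to grip; x, y square to the grip's faces
- stick_tip (a point): lower end of the stirring stick (its origin)
- stick_grip (a point): centre of the orange grip, 149 mm from the tip along the stick; axes as the stick's
- stick_holder: fixed stick holder: dark round foot 62 mm across, 12 mm thick, with an upright grey tube, 27 mm outside, 20 mm inside, floor of the bore at 14 mm; from 60 mm up it flares into a funnel 45 mm wide inside at the top, 80 mm above the bench. Origin: centre of the underside on the bench, z up
- holder_mouth (a point): centre of the holder's funnel mouth, 80 mm above the bench
- rinse_tray: stainless rinse tray, 262 x 205 x 40 mm, floor 2 mm thick, loose, 0.9 kg, on the bench. Origin: centre of the underside; x along the long side, z up. Left of its bench (x over 0.3 m, y from -0.08 to 0.4 m) a gas cylinder and a tall upright screen stand in the arm's way: an arm that starts beyond them must draw in close to its base and high before it swings over
- pliers: bystander: pliers with orange-red handles, 195 mm, lying on the bench; origin under the middle
- tee_piece: bystander: standing polished metal tee piece, 46 x 85 x 100 mm high; origin under the middle
- pin_plate: bystander: small drilled fixture plate with upright pins, 34 x 78 x 29 mm; origin under the middle
- cone_0: loose blue plastic deburring cone, 26 mm across the base, 27 mm high, 12 g, in the basket round the stem. Origin: centre of the base
- cone_1: loose green plastic deburring cone, 26 mm across the base, 27 mm high, 12 g, in the basket round the stem. Origin: centre of the base
- cone_2: loose blue plastic deburring cone, 26 mm across the base, 27 mm high, 12 g, in the basket round the stem. Origin: centre of the base
- cone_3: loose green plastic deburring cone, 26 mm across the base, 27 mm high, 12 g, in the basket round the stem. Origin: centre of the base
- cone_4: loose blue plastic deburring cone, 26 mm across the base, 27 mm high, 12 g, in the basket round the stem. Origin: centre of the base
- cone_5: loose green plastic deburring cone, 26 mm across the base, 27 mm high, 12 g, in the basket round the stem. Origin: centre of the base

How it is judged:
By the outcome, as a careful person would: the job done as asked, in the order asked, and still so for the second after the job is handed in, while the arm keeps its last pose, push and grip.
It also fails if it takes over 72 s, if anything falls off the work surface, if the arm or the gripper's body presses on something with over 40 N, if the wrist force passes 120 N, or if a joint passes its speed limit or range.

### The arm

A 6-joint arm with a two-finger parallel gripper is mounted at the origin on a cart in front of the work surface, level with it; the furniture and walls round the work are solid. World frame = base frame: x ahead of the robot, y to its left, z up, the work surface at z = 0. Lengths are in m, angles in rad, forces in N, time in s.
With the tool pointing down it reaches from about 0.35 to 0.975 m from the base axis. Payload 4.9 kg.
Tool frame: the origin (TCP) lies on the centre line of the jaws, within the pads' length; the fingertips stand ctrl.tcp_to_tips ahead of it and the grasp point (between the pads) lies 3 mm ahead of it (ctrl.tcp_to_tips is the distance from the TCP to the fingertips, in m); z points along the fingers, y is the direction in which the jaws open and shut (so a half turn about z gives the same grasp; the last joint's range is limited). The gripper opens to 85 mm and grips with 20 to 120 N. Pads are 22 mm wide; open, the fingers measure 114 mm over their backs; the gripper's body (76 mm by 85 mm) begins 54 mm behind the grasp point. The pads swing forward as they close: fully open they stand 13 mm farther back than shut.
Start: joints at [1.021, 0.053, 1.613, -0, 1.476, -0.119], TCP at [0.261, 0.568, 0.253] pointing down, gripper open.
Joint ranges: [-3.01, 3.01], [-1.01, 2.22], [0.06, 2.58], [-1.02, 4.17], [0.09, 2.62], [-3.14, 3.14]. Speed limits (rad/s): [2.57, 2.57, 3.14, 3.14, 3.14, 3.14].

### API

Orientations are given as a rotation vector (axis times angle).
In Python, from station import ctrl, vision gives the robot as it stands.
- The arm moves only by the tool jog_arm, never from a script. Its argument "deltas" is a list of rows, each a list of 7 numbers: the turn, a rotation vector about the tool's x, y, z in rad, then the shift along the tool's x, y, z in cm, then the opening, from 0 (shut) to 1 (fully open). A call has 1 to 12 rows; each row shifts and turns the commanded pose from where the row before left it, along the tool's axes as they then stand; what a row does not reach is not made up. A row lasts 1/12 s, in which the tool goes at most 41.7 mm and 7.16 degrees, less where a joint would pass 70% of its speed; a pose out of reach is approached as far as the arm can. A call with a gripper value outside its range is refused whole. The fingers move at their own pace and stop on an object; "grip_force" is the grip in N (left out, the last holds). Time passes only in rows, so rows that do not move let the fingers close. It gives the time, the measured TCP pose, the force and the opening at its end, in the units of the state.
- ctrl.get_obs(): the state, without advancing time (a new reading comes with each control period).
- vision.get_image(name): name is "scene" or "top" or "wrist"; returns (picture, depth): 420x560x3 uint8, red, green, blue; 420x560 float32, m along the optical axis (not along the pixel's ray), 0 where there is no reading.
- vision.calibration(name): a dict with "fx", "fy", "cx", "cy" (pixels), "rvec" (rotation vector, rad) and "tvec" (3), from world to camera coordinates, as OpenCV has them; the wrist camera has in their place "hand_eye" (4x4, takes a point from camera to tool coordinates, whose origin is the TCP and whose axes are the flange's). Camera axes: x right, y down, z forward; pixel columns grow to the right and rows downward; lengths in m; the calibration is good to about 2 mm. A picture is of the moment at which its call begins: read the wrist's pose just before it. calibration takes no time and is no camera call.
- ctrl.finish_job(): hands the job in, once; it reports no verdict.
The state is a dict: "t": time; "q": joint angles; "dq": joint speeds; "effort": joint torques, N m; "tool_pos": TCP position; "tool_rot": TCP orientation; "contact_force": force on the tool from outside, world axes, zero at the start; "wrist_torque": the same for the moment, N m; "opening": finger opening in m.
Only numpy, scipy, OpenCV 4.12 (cv2) and the standard library are available. Lean on these libraries where they do the work, as an engineer would, in place of code of your own. Each camera call takes 0.05 s, during which the arm holds its last target. There are 200 camera calls.

## Working session

There is one attempt and no reset: what is moved stays moved. The work goes in short steps, Python scripts to look and compute and a tool call to move; the robot and the scene stay as the last step left them, time stands still between calls to the robot, and variables do not carry over. Pictures are saved under pics/ and viewed, about 8 in all and at most 12, crops included, and the job is handed in when it is done.

Besides the shell and the picture viewer there is one more tool, called as a command line: name --pt "numbers of a row" for each row, then --argument value for the rest. jog_arm: Moves the arm, as the interface text tells. Its arguments: {"type":"object","properties":{"deltas":{"type":"array"},"grip_force":{"type":"number"}},"required":["deltas"]}

```bash
ls; mkdir -p pics
cat > h.py <<'E'
import numpy as np, cv2
from station import ctrl, vision
from scipy.spatial.transform import Rotation as R
def cam(n,obs=None):
    c=vision.calibration(n); K=np.array([[c['fx'],0,c['cx']],[0,c['fy'],c['cy']],[0,0,1.]])
    if 'hand_eye' in c:
        o=obs or ctrl.get_obs(); T=np.eye(4);T[:3,:3]=R.from_rotvec(o['tool_rot']).as_matrix();T[:3,3]=o['tool_pos']
        T=T@np.array(c['hand_eye'])
    else:
        T=np.eye(4);T[:3,:3]=R.from_rotvec(np.ravel(c['rvec'])).as_matrix();T[:3,3]=np.ravel(c['tvec']);T=np.linalg.inv(T)
    return K,T
def cloud(d,K,T):
    v,u=np.mgrid[:d.shape[0],:d.shape[1]]
    P=np.stack([(u-K[0,2])/K[0,0]*d,(v-K[1,2])/K[1,1]*d,d],-1)
    return P@T[:3,:3].T+T[:3,3]
def ray(K,T,uv,z):
    d=T[:3,:3]@np.array([(uv[0]-K[0,2])/K[0,0],(uv[1]-K[1,2])/K[1,1],1]); return T[:3,3]+d*(z-T[2,3])/d[2]
def proj(K,T,p):
    q=T[:3,:3].T@(np.asarray(p)-T[:3,3]); return (K@q/q[2])[:2]
def snap(n,f):
    o=ctrl.get_obs(); im,d=vision.get_image(n); cv2.imwrite(f'pics/{f}.png',im[:,:,::-1]); np.save(f'pics/{f}.npy',d); K,T=cam(n,o); return im,d,K,T
E
python3 - <<'E'
from h import *
print(ctrl.get_obs(),ctrl.tcp_to_tips)
for n in('scene','top'):
    im,d,K,T=snap(n,n); print(n,T.round(3).tolist(),K[0,0])
a=cv2.imread('pics/scene.png');b=cv2.imread('pics/top.png')
E
```

```text
pics
{'t': 0.0, 'q': array([ 1.02104191e+00,  5.33805320e-02,  1.61429322e+00, -8.86261513e-06,
        1.47602866e+00, -1.19038126e-01]), 'dq': array([-0.00059046, -0.00109483,  0.00133364,  0.002028  ,  0.00089717,
       -0.00023531]), 'effort': array([ 2.83047648e-04, -3.93656337e+01, -3.70189762e+01, -7.70815041e-05,
        6.67728775e-03, -1.45015076e-05]), 'tool_pos': array([0.26066662, 0.5674037 , 0.25204878]), 'tool_rot': array([-0.67120209, -3.06835209,  0.00313429]), 'contact_force': array([-0.07171096,  0.23875808, -0.58869547]), 'wrist_torque': array([ 0.01486168, -0.03186055,  0.03594616]), 'opening': 0.08536406070802911} 0.022
scene [[-0.717, -0.515, 0.47, 0.163], [-0.697, 0.521, -0.492, 0.079], [0.008, -0.68, -0.733, 0.779], [0.0, 0.0, 0.0, 1.0]] 446.20277649748664
top [[0.026, -0.975, 0.219, 0.327], [-1.0, -0.024, 0.008, -0.348], [-0.003, -0.22, -0.976, 1.115], [0.0, 0.0, 0.0, 1.0]] 433.6902760878064
```

View pics/scene.png

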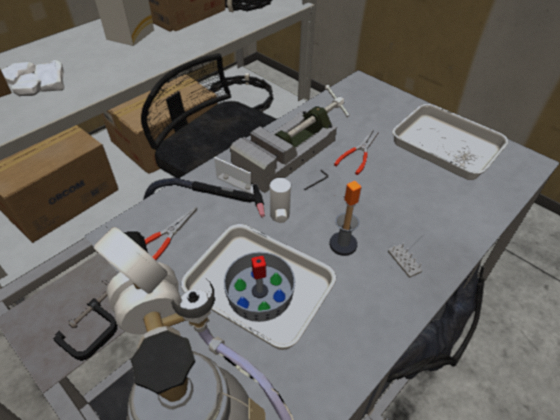

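View pics/top.png

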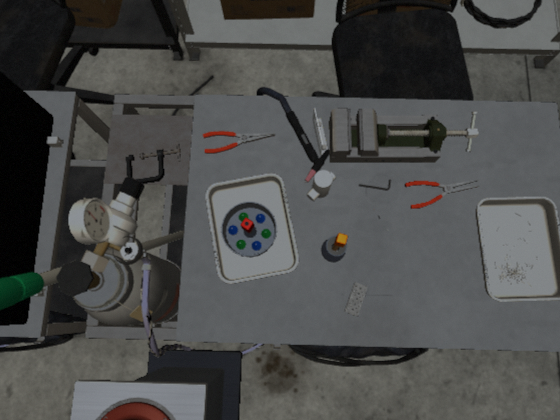

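Both views show the tray with the basket (top view, red grip about (248,225)), the stick standing in its holder at (340,242), the pin plate at (356,299) and the white and metal tee at (322,183). The gas cylinder and screen are at left, between the arm and the work. I'll measure these next.

```bash
cat > m.py <<'E'
from h import *
for n in('scene','top'):
    im=cv2.imread(f'pics/{n}.png');d=np.load(f'pics/{n}.npy');K,T=cam(n);P=cloud(d,K,T)
    hsv=cv2.cvtColor(im,cv2.COLOR_BGR2HSV);H,S,V=cv2.split(hsv);w=(d>0)&(P[...,0]>.1)&(P[...,0]<.95)&(abs(P[...,1]+.3)<.5)
    print(n)
    for nm,m in dict(orange=(H>8)&(H<20)&(S>200)&(V>150),red=((H<8)|(H>174))&(S>180)&(V>90),blue=(H>100)&(H<130)&(S>120),green=(H>55)&(H<90)&(S>120)).items():
        m=(m&w&(P[...,2]>-.02)).astype(np.uint8)
        k,l,s,c=cv2.connectedComponentsWithStats(m)
        for i in range(1,k):
            if s[i,4]>12:
                q=P[l==i]; print(nm,s[i,4],c[i].round(1),np.median(q,0).round(3),q.min(0).round(3),q.max(0).round(3))
    # height map summary of the obstacles
    if n=='top':
        for y in np.arange(-.15,.5,.05):
            for x in np.arange(-.1,.7,.1):
                q=P[(d>0)&(abs(P[...,0]-x-.05)<.05)&(abs(P[...,1]-y-.025)<.025)]
                print('%5.2f'%(np.percentile(q[:,2],99) if len(q)>5 else -9),end=' ')
            print('y=%.2f'%y)
E
python3 m.py
```

```text
scene
orange 71 [353.6 186.1] [ 0.481 -0.464  0.185] [ 0.472 -0.474  0.182] [ 0.491 -0.455  0.188]
red 63 [344.4 155.3] [ 0.664 -0.702  0.011] [ 0.657 -0.738  0.007] [ 0.669 -0.658  0.016]
red 57 [361.8 163.9] [ 0.607 -0.701  0.012] [ 0.598 -0.747  0.004] [ 0.63  -0.671  0.014]
red 61 [152.  237.6] [ 0.791 -0.18   0.012] [ 0.544 -0.198  0.008] [ 0.796 -0.066  0.314]
red 86 [162.  248.3] [ 0.75  -0.177  0.012] [ 0.741 -0.203  0.007] [ 0.765 -0.15   0.015]
red 121 [258.2 262. ] [ 0.524 -0.249  0.109] [ 0.51  -0.264  0.096] [ 0.539 -0.238  0.112]
blue 110 [278.7 295.9] [ 0.485 -0.265  0.017] [ 0.477 -0.277  0.006] [ 0.499 -0.258  0.035]
blue 85 [242.8 302.3] [ 0.523 -0.204  0.021] [ 0.515 -0.216  0.011] [ 0.536 -0.198  0.034]
green 92 [275.5 279.3] [ 0.516 -0.288  0.018] [ 0.509 -0.299  0.008] [ 0.529 -0.281  0.033]
green 96 [239.9 284.8] [ 0.558 -0.229  0.018] [ 0.551 -0.24   0.009] [ 0.568 -0.221  0.034]
green 65 [263.4 306.1] [ 0.488 -0.226  0.022] [ 0.481 -0.236  0.008] [ 0.498 -0.221  0.033]
top
red 102 [219.1 133.5] [ 0.793 -0.156  0.012] [ 0.784 -0.198  0.006] [ 0.798 -0.115  0.0
[... 1015 characters left out ...]
  0.00  0.00  0.00  0.04  0.04 y=-0.15
-9.00  0.01  0.00  0.22  0.24  0.34  0.33  0.00 y=-0.10
-9.00  0.02  0.01  0.17  0.36  0.43  0.41  0.02 y=-0.05
-9.00  0.02  0.01  0.18  0.36  0.43 -0.47  0.02 y=0.00
-9.00  0.02  0.00  0.00  0.28 -0.16 -0.17  0.02 y=0.05
-9.00  0.01  0.00  0.00  0.40  0.22 -0.00  0.00 y=0.10
-9.00  0.00  0.00 -9.00 -9.00 -9.00 -0.74 -0.08 y=0.15
-9.00 -0.73 -0.73 -9.00 -9.00 -9.00 -0.73 -0.73 y=0.20
-9.00 -0.73 -0.73  0.11  0.14  0.16  0.18  0.20 y=0.25
-9.00 -0.73 -0.73  0.01 -0.18 -9.00  0.00  0.20 y=0.30
-9.00 -0.73 -0.73  0.00 -9.00 -9.00 -9.00 -9.00 y=0.35
-9.00 -0.73 -0.41 -0.26 -0.56 -9.00 -0.56 -9.00 y=0.40
-0.73 -0.73 -0.31 -0.22 -0.56 -0.56 -0.56 -9.00 y=0.45
```

jog_arm --pt "0 0 0 0 0 -4 1" --pt "0 0 0 0 -2 -3.5 1" --pt "0 0 0 0 -2.7 -3 1" --pt "0 0 0 0 -2.7 -3 1" --pt "0 0 0 0 -2.7 -3 1" --pt "0 0 0 0 -2.7 -3 1" --pt "0 0 0 0 -2.7 -3 1" --pt "0 0 0 0 -2.7 -3 1" --pt "0 0 0 0 -2.7 -3 1" --pt "0 0 0 0 -2.7 -3 1" --pt "0 0 0 0 -2.7 -3 1" --pt "0 0 0 0 0 0 1"

```text
t: 1.1
tool_pos: [0.149, 0.3254, 0.6069]
tool_rot: [0.671, 3.063, 0.02]
contact_force: [-0.9, -0.3, 1.8]
opening: 0.0857
```

Run:
```python
from h import *
np.set_printoptions(precision=3,suppress=True)
o=ctrl.get_obs();print(o['q'],o['tool_pos'],np.hypot(*o['tool_pos'][:2]),o['contact_force'])
im,d,K,T=snap('wrist','w1');print(T)
P=cloud(d,K,T);m=d>0
for z in np.arange(-.1,.8,.1):
    q=P[m&(abs(P[...,2]-z)<.05)]
    if len(q)>20: print(round(z,2),len(q),np.percentile(q,2,axis=0),np.percentile(q,98,axis=0))
im,d,K,T=snap('scene','s2');P=cloud(d,K,T)
a=cv2.imread('pics/w1.png');b=cv2.imread('pics/s2.png');cv2.imwrite('pics/c1.png',cv2.resize(np.hstack([a,b]),(800,300)))
```

```text
[ 0.933 -0.527  1.511 -0.     2.143 -0.207] [0.149 0.325 0.607] 0.35793973595207507 [-0.869 -0.296  1.846]
[[ 0.418  0.857  0.302  0.073]
 [ 0.908 -0.399 -0.123  0.36 ]
 [ 0.015  0.326 -0.945  0.728]
 [ 0.     0.     0.     1.   ]]
-0.1 5105 [ 0.197 -0.482 -0.147] [ 0.886  0.959 -0.052]
0.0 83280 [-0.109 -0.431 -0.021] [0.845 0.842 0.044]
0.1 9512 [-0.039 -0.053  0.051] [0.672 0.745 0.147]
0.2 8501 [-0.118 -0.062  0.153] [0.615 0.305 0.249]
0.3 17772 [-0.124 -0.014  0.252] [0.508 0.302 0.335]
0.4 2372 [0.302 0.133 0.354] [0.35  0.168 0.444]
0.5 47 [0.313 0.147 0.45 ] [0.323 0.152 0.458]
0.6 12291 [0.109 0.27  0.602] [0.174 0.39  0.65 ]
0.7 21982 [0.109 0.267 0.65 ] [0.177 0.394 0.671]
```

View pics/c1.png

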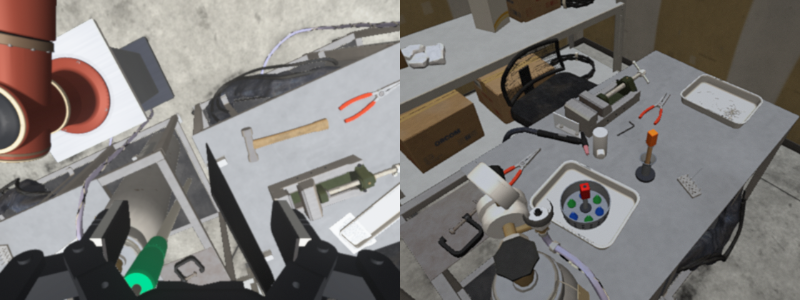

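Run:
```python
from h import *
np.set_printoptions(precision=3,suppress=True)
d=np.load('pics/w1.npy');K,T=cam('wrist');P=cloud(d,K,T)
for u,v in[(292,205),(295,230),(305,260),(320,290),(335,325),(350,360),(365,390),(190,380),(210,345)]: print(u,v,P[v,u],d[v,u])
```

```text
292 205 [0.292 0.296 0.02 ] 0.7363346
295 230 [0.29  0.297 0.168] 0.5960412
305 260 [0.319 0.298 0.23 ] 0.54590607
320 290 [0.376 0.299 0.234] 0.5584786
335 325 [0.424 0.301 0.266] 0.54276013
350 360 [0.471 0.302 0.294] 0.52983594
365 390 [0.528 0.303 0.302] 0.5395067
190 380 [0.303 0.153 0.424] 0.37664467
210 345 [0.331 0.143 0.332] 0.4728296
```

jog_arm --pt "0 0 0 0 -0.5 -3 1" --pt "0 0 0 0 -0.5 -3 1" --pt "0 0 0 0 -0.5 -3 1" --pt "0 0 0 0 -0.5 -3 1" --pt "0 0 0 0 0 0 1"

```text
t: 1.62
tool_pos: [0.1427, 0.3106, 0.7218]
tool_rot: [0.671, 3.067, 0.006]
contact_force: [-0.5, 0.1, 1.1]
opening: 0.0852
```

jog_arm --pt "0 0 0.11 -3.75 -0.2 0 1" --pt "0 0 0.11 -3.75 -0.2 0 1" --pt "0 0 0.11 -3.75 -0.2 0 1" --pt "0 0 0.11 -3.75 -0.2 0 1"

```text
t: 1.95
tool_pos: [0.2644, 0.2208, 0.7149]
tool_rot: [-1.328, -2.843, 0.007]
contact_force: [0.9, 1.0, 0.5]
opening: 0.0854
```

jog_arm --pt "0 0 0.11 -3.75 -0.2 0 1" --pt "0 0 0.11 -3.75 -0.2 0 1" --pt "0 0 0.11 -3.75 -0.2 0 1" --pt "0 0 0.11 -3.75 -0.2 0 1" --pt "0 0 0.11 -3.75 -0.2 0 1" --pt "0 0 0.11 -3.75 -0.2 0 1" --pt "0 0 0.11 -3.75 -0.2 0 1" --pt "0 0 0.11 -3.75 -0.2 0 1" --pt "0 0 0.11 -3.75 -0.2 0 1" --pt "0 0 0.11 -3.75 -0.2 0 1" --pt "0 0 0.11 -3.75 -0.2 0 1" --pt "0 0 0.11 -3.75 -0.2 0 1"

```text
t: 2.95
tool_pos: [0.2795, -0.201, 0.7149]
tool_rot: [-2.792, -1.428, 0.002]
contact_force: [0.9, -0.0, -0.4]
opening: 0.0851
```

jog_arm --pt "0 0 0.11 -3.75 -0.2 0 1" --pt "0 0 0 0 0 3 1" --pt "0 0 0 0 2.5 3 1" --pt "0 0 0 0 2.5 3 1" --pt "0 0 0 0 2.5 3 1" --pt "0 0 0 0 2.5 3 1" --pt "0 0 0 0 2.5 3 1" --pt "0 0 0 0 2.5 3 1" --pt "0 0 0 0 2.5 3 1" --pt "0 0 0 0 2.5 3 1" --pt "0 0 0 0 0 3 1" --pt "0 0 0 0 0 0 1"

```text
t: 3.95
tool_pos: [0.4037, -0.3591, 0.4052]
tool_rot: [-2.85, -1.275, 0.009]
contact_force: [-0.7, 0.1, -2.3]
opening: 0.0856
```

Run:
```python
from h import *
np.set_printoptions(precision=3,suppress=True)
o=ctrl.get_obs();print(o['q'],o['tool_pos'],R.from_rotvec(o['tool_rot']).as_matrix())
im,d,K,T=snap('wrist','w2')
```

```text
[-0.865 -0.181  1.588  0.     1.755 -0.135] [ 0.404 -0.359  0.405] [[ 0.667  0.745 -0.013]
 [ 0.745 -0.666  0.016]
 [ 0.003 -0.02  -1.   ]]
```

View pics/w2.png

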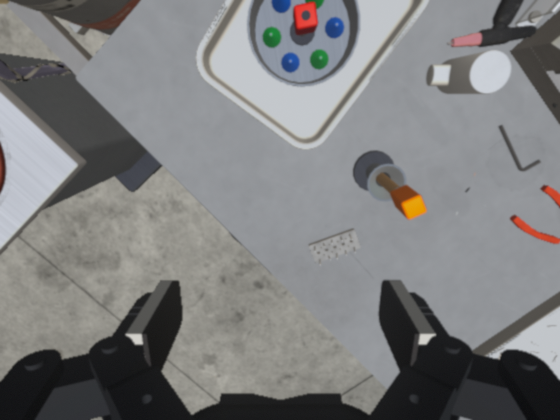

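Wrist view: orange grip top at about (413,206), holder foot at (374,171), and red basket grip at (305,17). The pliers and pin plate are clear of the stick.

```bash
cat > m2.py <<'E'
from h import *
import sys
np.set_printoptions(precision=4,suppress=True)
def face(f,K,T,kind,z,mask=None):
    im=cv2.imread(f'pics/{f}.png');H,S,V=cv2.split(cv2.cvtColor(im,cv2.COLOR_BGR2HSV))
    m=((H>8)&(H<24)&(S>180) if kind=='o' else ((H<8)|(H>174))&(S>150)&(V>70))
    d=np.load(f'pics/{f}.npy');P=cloud(d,K,T); m=m&(abs(P[...,2]-z)<.008)
    k,l,s,c=cv2.connectedComponentsWithStats(m.astype(np.uint8));i=1+np.argmax(s[1:,4])
    p=np.argwhere(l==i)[:,::-1]
    pts=np.array([ray(K,T,q,z) for q in p])
    r=cv2.minAreaRect((pts[:,:2]*1000).astype(np.float32))
    zz=P[l==i][:,2]
    return c[i],np.array(r[0])/1000,r[1],r[2],np.median(zz),np.median(V[l==i])
def rep(f):
    K,T=cam('wrist')
    o=ctrl.get_obs();print('yaw tool y',np.degrees(np.arctan2(*R.from_rotvec(o['tool_rot']).as_matrix()[[1,0],1])))
    for k,z in(('o',.186),('r',.109)):
        try: print(k,face(f,K,T,k,z))
        except Exception as e: print(k,e)
    return K,T
if __name__=='__main__':
    K,T=rep('w2')
    # foot & mouth
    im=cv2.imread('pics/w2.png');d=np.load('pics/w2.npy');P=cloud(d,K,T)
    g=cv2.cvtColor(im,cv2.COLOR_BGR2GRAY)
    foot=(np.abs(P[...,2]-.012)<.006)&(g<80)&(np.hypot(P[...,0]-.455,P[...,1]+.455)<.08)
    q=P[foot];print('foot',len(q),q.min(0),q.max(0))
    print(cv2.minEnclosingCircle((q[:,:2]*1000).astype(np.float32)))
    mo=(np.abs(P[...,2]-.08)<.005)&(np.hypot(P[...,0]-.455,P[...,1]+.455)<.06)
    q=P[mo];print('mouth',len(q));print(cv2.minEnclosingCircle((q[:,:2]*1000).astype(np.float32)))
    for z in(.1,.12,.14):
        q=P[(np.abs(P[...,2]-z)<.008)&(np.hypot(P[...,0]-.46,P[...,1]+.46)<.05)];print(z,len(q),np.median(q,0))
E
python3 m2.py
```

```text
yaw tool y -41.81240552168763
o (array([411.3485, 204.699 ]), array([ 0.4862, -0.466 ]), (26.613317489624023, 23.0880069732666), 75.31624603271484, np.float64(0.191642757521298), np.float64(229.0))
r (array([305.0142,  16.4919]), array([ 0.5294, -0.2522]), (25.862396240234375, 23.739477157592773), 56.93488311767578, np.float64(0.11434881387149626), np.float64(222.0))
foot 254 [ 0.4583 -0.4765  0.0145] [ 0.5149 -0.4368  0.018 ]
((486.9069519042969, -465.4529724121094), 28.928415298461914)
mouth 394
((487.8428039550781, -466.2628479003906), 25.000110626220703)
0.1 50 [ 0.4865 -0.4612  0.1002]
0.12 58 [ 0.4864 -0.4612  0.1196]
0.14 15 [ 0.4877 -0.46    0.1341]
```

jog_arm --pt "0 0 0 -0.6 3.3 2.6 1" --pt "0 0 0 -0.6 3.3 2.6 1" --pt "0 0 0 -0.6 3.3 2.6 1" --pt "0 0 0 -0.6 3.3 2.6 1" --pt "0 0 -0.118 0 0 0 1" --pt "0 0 -0.118 0 0 0 1" --pt "0 0 -0.118 0 0 0 1" --pt "0 0 -0.118 0 0 0 1" --pt "0 0 0 0 0 0 1"

```text
t: 4.75
tool_pos: [0.486, -0.4651, 0.3186]
tool_rot: [2.485, 1.918, 0.0]
contact_force: [0.2, 0.1, -0.4]
opening: 0.0853
```

```bash
cat > s.py <<'E'
from m2 import *
f=sys.argv[1]
o=ctrl.get_obs();print(o['q'],o['tool_pos'],R.from_rotvec(o['tool_rot']).as_matrix())
snap('wrist',f);rep(f)
E
python3 s.py w3
```

```text
[-0.874   0.1323  1.4203 -0.      1.586  -0.6179] [ 0.486  -0.4651  0.3186] [[ 0.2533  0.9674  0.0019]
 [ 0.9674 -0.2533 -0.0023]
 [-0.0017  0.0024 -1.    ]]
yaw tool y -14.91860537886825
o (array([278.6939, 207.2599]), array([ 0.4858, -0.4635]), (22.624757766723633, 20.108352661132812), 75.05394744873047, np.float64(0.18588773090496796), np.float64(228.0))
r attempt to get argmax of an empty sequence
```

View pics/w3.png

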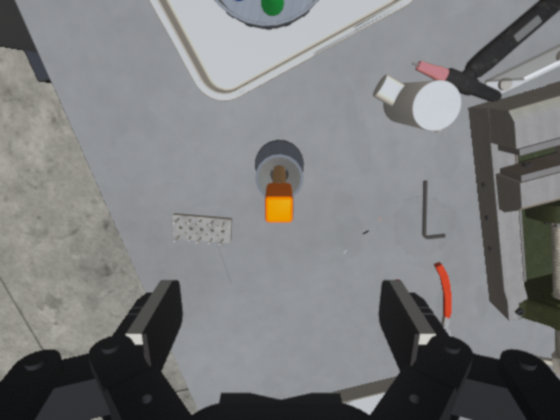

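Run:
```python
from m2 import *
K,T=cam('wrist');im=cv2.imread('pics/w3.png');d=np.load('pics/w3.npy');P=cloud(d,K,T);g=cv2.cvtColor(im,cv2.COLOR_BGR2GRAY)
near=np.hypot(P[...,0]-.486,P[...,1]+.464)<.06
q=P[near&(abs(P[...,2]-.08)<.004)];print('mouth',len(q),cv2.minEnclosingCircle((q[:,:2]*1000).astype(np.float32)))
q=P[near&(abs(P[...,2]-.012)<.005)&(g<75)];print('foot',len(q),cv2.minEnclosingCircle((q[:,:2]*1000).astype(np.float32)))
H,S,V=cv2.split(cv2.cvtColor(im,cv2.COLOR_BGR2HSV))
m=(S>120)&(H<20)&near
for z in np.arange(.09,.18,.01):
    q=P[m&(abs(P[...,2]-z)<.005)]
    if len(q):print(z,len(q),q.mean(0))
```

```text
mouth 524 ((485.4198913574219, -465.2200622558594), 25.397083282470703)
foot 497 ((485.31451416015625, -461.94573974609375), 28.070486068725586)
0.10999999999999999 1 [ 0.4807 -0.4601  0.114 ]
0.11999999999999998 5 [ 0.4862 -0.4598  0.1209]
0.12999999999999998 1 [ 0.4897 -0.4596  0.1252]
0.13999999999999996 1 [ 0.4895 -0.4567  0.136 ]
0.14999999999999997 67 [ 0.4882 -0.4549  0.15  ]
0.15999999999999998 74 [ 0.4876 -0.4547  0.1601]
0.16999999999999996 91 [ 0.4881 -0.4549  0.1703]
```

jog_arm --pt "0 0 0 0.15 0 3 1" --pt "0 0 0 0 0 3 1" --pt "0 0 0 0 0 3 1" --pt "0 0 0 0 0 2 1" --pt "0 0 0 0 0 1.5 1" --pt "0 0 0 0 0 1 1" --pt "0 0 0 0 0 1 1" --pt "0 0 0 0 0 0.8 1" --pt "0 0 0 0 0 0 1"

```text
t: 5.55
tool_pos: [0.4857, -0.4629, 0.1622]
tool_rot: [-2.488, -1.916, 0.0]
contact_force: [-0.7, 0.7, -0.7]
opening: 0.0856
```

jog_arm --pt "0 0 0 0 0 0 0" --pt "0 0 0 0 0 0 0" --pt "0 0 0 0 0 0 0" --pt "0 0 0 0 0 0 0" --pt "0 0 0 0 0 0 0" --pt "0 0 0 0 0 0 0" --pt "0 0 0 0 0 0 0" --pt "0 0 0 0 0 0 0" --grip_force 60

```text
t: 6.22
tool_pos: [0.4863, -0.4634, 0.1639]
tool_rot: [2.488, 1.916, 0.001]
contact_force: [0.0, 0.6, 2.7]
opening: 0.0213
```

jog_arm --pt "0 0 0 0 0 -1 0" --pt "0 0 0 0 0 -1.5 0" --pt "0 0 0 0 0 -2 0" --pt "0 0 0 0 0 -2.5 0" --pt "0 0 0 0 0 -2.5 0" --pt "0 0 0 0 0 -2 0" --pt "0 0 0 1 0 -2 0" --pt "0 0 0 2 -0.5 0 0" --pt "0 0 0 3 -1 0 0" --pt "0 0 0 3 -0.5 0 0" --pt "0 0 0 1 0 0 0" --pt "0 0 0 0 0 0 0"

```text
t: 7.22
tool_pos: [0.4927, -0.3595, 0.2998]
tool_rot: [2.485, 1.92, 0.001]
contact_force: [-0.3, -0.1, 0.2]
opening: 0.0211
```

```bash
python3 s.py w4
```

```text
[-0.7524 -0.0073  1.5968  0.0003  1.5504 -0.4971] [ 0.4927 -0.3595  0.2998] [[ 0.2525  0.9676  0.0014]
 [ 0.9676 -0.2525 -0.001 ]
 [-0.0006  0.0017 -1.    ]]
yaw tool y -14.692776804967876
o attempt to get argmax of an empty sequence
r (array([287.6062,  55.4796]), array([ 0.5277, -0.2527]), (22.798574447631836, 22.952171325683594), 58.1732063293457, np.float64(0.10895914373441917), np.float64(231.0))
```

View pics/w4.png

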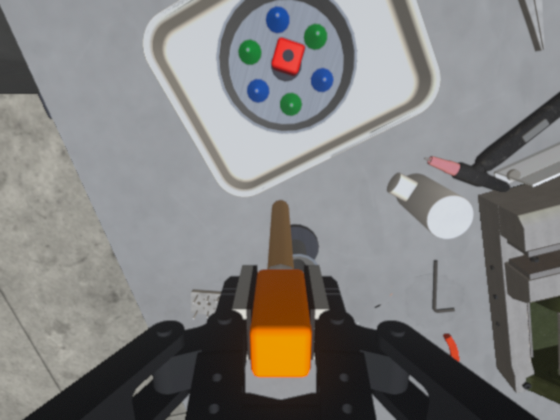

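Wrist view: stick held, tip at (281,205); basket centred near (287,62), red grip at (288,56), six cones evenly spread around the stem.

Run:
```python
from m2 import *
K,T=cam('wrist');im=cv2.imread('pics/w4.png');d=np.load('pics/w4.npy');P=cloud(d,K,T)
o=ctrl.get_obs();Rm=R.from_rotvec(o['tool_rot']).as_matrix()
print('tip pred px',proj(K,T,o['tool_pos']+Rm@[0,0,.150]),'tip pt',P[208,281],P[220,281])
q=P[(abs(P[...,2]-.046)<.004)&(np.hypot(P[...,0]-.527,P[...,1]+.252)<.085)];print('rim',len(q),np.array(cv2.minEnclosingCircle((q[:,:2]*1000).astype(np.float32))[0]),(q.min(0)+q.max(0))/2)
H,S,V=cv2.split(cv2.cvtColor(im,cv2.COLOR_BGR2HSV))
c=np.array([.527,-.2525])
for nm,m in dict(b=(H>100)&(H<130)&(S>120),g=(H>45)&(H<90)&(S>120)).items():
    k,l,s,ce=cv2.connectedComponentsWithStats(m.astype(np.uint8))
    for i in range(1,k):
        if s[i,4]>60:
            w=ray(K,T,ce[i],.018)[:2]-c;print(nm,w,np.hypot(*w),np.degrees(np.arctan2(w[1],w[0])))
```

```text
tip pred px [279.9876 202.5396] tip pt [ 0.4944 -0.3568  0.1782] [ 0.4943 -0.3569  0.2033]
rim 1455 [ 528.1276 -251.4868] [ 0.5281 -0.2553  0.0458]
b [0.0026 0.0435] 0.04355635852686055 86.53354404470394
b [ 0.0343 -0.0248] 0.04226978424063725 -35.876436455675986
b [-0.0357 -0.0178] 0.03986217017366279 -153.42775936395523
g [0.0368 0.0182] 0.04105623392376312 26.31057385945602
g [-0.0336  0.0214] 0.03984311485602282 147.4966772948707
g [-0.0045 -0.0405] 0.04077738154587945 -96.38800969522865
```

jog_arm --pt "0 0 0 1.8 0.7 0 0" --pt "0 0 0 2.5 0.9 0 0" --pt "0 0 0 2.5 0.9 0 0" --pt "0 0 0 1.5 0.5 1 0" --pt "0 0 0 0 0 2 0" --pt "0 0 0 0 0 2.5 0" --pt "0 0 0 0 0 2.5 0" --pt "0 0 0 0 0 1.5 0" --pt "0 0 0 0 0 0 0" --pt "0 0 0 0 0 0 0"

```text
t: 8.1
tool_pos: [0.5418, -0.2897, 0.2024]
tool_rot: [-2.488, -1.915, 0.002]
contact_force: [0.5, -0.1, 0.4]
opening: 0.0214
```

jog_arm --pt "0 0 0 0.3 0 0.5 0" --pt "0 0 0 0 0 1 0" --pt "0 0 0 0 0 1 0" --pt "0 0 0 0 0 0.8 0" --pt "0 0 0 0 0 0.6 0" --pt "0 0 0 0 0 0.2 0" --pt "0 0 0 0 0 0 0" --pt "0 0 0 0 0 0 0"

```text
t: 8.77
tool_pos: [0.543, -0.2858, 0.1622]
tool_rot: [-2.489, -1.917, 0.0]
contact_force: [-0.0, 0.2, -0.3]
opening: 0.0208
```

Run:
```python
from m2 import *
o=ctrl.get_obs();print(o['tool_pos'],o['contact_force'])
Rm=R.from_rotvec(o['tool_rot']).as_matrix()
c=np.array([.5275,-.252]);p=o['tool_pos'][:2]-c;a=np.arctan2(p[1],p[0]);print(np.hypot(*p),np.degrees(a))
# one turn, 24 steps ccw, from angle -66deg radius .038, in tool axes (cm)
th=np.radians(-66)+np.arange(25)*2*np.pi/24
q=.038*np.c_[np.cos(th),np.sin(th),0*th]
print((np.diff(q,axis=0)@Rm*100).round(2)[:,:2].tolist())
```

```text
[ 0.543  -0.2858  0.1622] [-0.0361  0.2134 -0.252 ]
0.03724796020534016 -65.33437382012852
[[0.72, 0.69], [0.87, 0.48], [0.96, 0.24], [0.99, -0.02], [0.95, -0.28], [0.85, -0.52], [0.69, -0.72], [0.48, -0.87], [0.24, -0.96], [-0.02, -0.99], [-0.28, -0.95], [-0.52, -0.85], [-0.72, -0.69], [-0.87, -0.48], [-0.96, -0.24], [-0.99, 0.02], [-0.95, 0.28], [-0.85, 0.52], [-0.69, 0.72], [-0.48, 0.87], [-0.24, 0.96], [0.02, 0.99], [0.28, 0.95], [0.52, 0.85]]
```

jog_arm --pt "0 0 0 0.72 0.69 0 0" --pt "0 0 0 0.87 0.48 0 0" --pt "0 0 0 0.96 0.24 0 0" --pt "0 0 0 0.99 -0.02 0 0" --pt "0 0 0 0.95 -0.28 0 0" --pt "0 0 0 0.85 -0.52 0 0" --pt "0 0 0 0.69 -0.72 0 0" --pt "0 0 0 0.48 -0.87 0 0" --pt "0 0 0 0.24 -0.96 0 0" --pt "0 0 0 -0.02 -0.99 0 0" --pt "0 0 0 -0.28 -0.95 0 0" --pt "0 0 0 -0.52 -0.85 0 0"

```text
t: 9.77
tool_pos: [0.5106, -0.2158, 0.1615]
tool_rot: [-2.487, -1.917, 0.0]
contact_force: [0.5, -0.1, -1.1]
opening: 0.0211
```

jog_arm --pt "0 0 0 -0.72 -0.69 0 0" --pt "0 0 0 -0.87 -0.48 0 0" --pt "0 0 0 -0.96 -0.24 0 0" --pt "0 0 0 -0.99 0.02 0 0" --pt "0 0 0 -0.95 0.28 0 0" --pt "0 0 0 -0.85 0.52 0 0" --pt "0 0 0 -0.69 0.72 0 0" --pt "0 0 0 -0.48 0.87 0 0" --pt "0 0 0 -0.24 0.96 0 0" --pt "0 0 0 0.02 0.99 0 0" --pt "0 0 0 0.28 0.95 0 0" --pt "0 0 0 0.52 0.85 0 0"

```text
t: 10.77
tool_pos: [0.5425, -0.286, 0.1611]
tool_rot: [-2.486, -1.913, 0.003]
contact_force: [-2.7, 1.9, 2.2]
opening: 0.0214
```

Run:
```python
from m2 import *
o=ctrl.get_obs();print(o['tool_pos'],o['contact_force'])
im,d,K,T=snap('wrist','w5');snap('top','t5')
a=im[:,:,::-1];b=cv2.imread('pics/t5.png')[160:300,180:367];cv2.imwrite('pics/c5.png',cv2.resize(np.hstack([a,cv2.resize(b,(561,420))]),(800,300)))
```

```text
[ 0.5425 -0.286   0.1611] [-2.6935  1.878   2.2044]
```

View pics/c5.png

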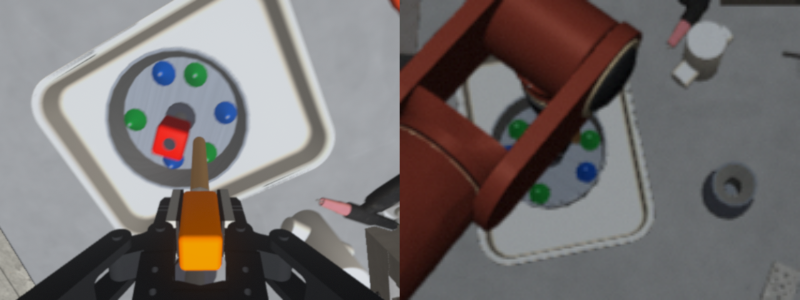

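The first turn worked: six cones inside, basket still standing. Next I'll check whether the basket has drifted.

```bash
cat > b.py <<'E'
from m2 import *
f=sys.argv[1]
if len(sys.argv)>2: snap('wrist',f)
K,T=cam('wrist');d=np.load(f'pics/{f}.npy');P=cloud(d,K,T)
q=P[(abs(P[...,2]-.046)<.004)&(np.hypot(P[...,0]-.527,P[...,1]+.252)<.085)];x=q[:,:2];
from scipy.optimize import least_squares
x=x[(np.hypot(*(x-[.5275,-.252]).T)>.055)]
s=least_squares(lambda p:np.hypot(x[:,0]-p[0],x[:,1]-p[1])-p[2],[.5275,-.252,.068],loss='soft_l1',f_scale=.002).x
print('rim',len(x),s); print('red',face(f,K,T,'r',.109)); print(ctrl.get_obs()['tool_pos'],ctrl.get_obs()['contact_force'])
E
python3 b.py w5; sed -i 's/^K,T=cam/K,T=cam/' b.py
```

```text
rim 3861 [ 0.5299 -0.2499  0.0674]
red (array([238.0637, 197.4887]), array([ 0.5313, -0.2486]), (23.719480514526367, 22.160554885864258), 58.62924575805664, np.float64(0.10932549264370797), np.float64(233.0))
[ 0.5441 -0.2856  0.1614] [ 1.2515  0.4566 -0.9536]
```

jog_arm --pt "0 0 0 0.75 0.71 0 0" --pt "0 0 0 0.9 0.5 0 0" --pt "0 0 0 0.99 0.26 0 0" --pt "0 0 0 1.02 0 0 0" --pt "0 0 0 0.98 -0.26 0 0" --pt "0 0 0 0.88 -0.5 0 0" --pt "0 0 0 0.72 -0.7 0 0" --pt "0 0 0 0.5 -0.85 0 0" --pt "0 0 0 0.26 -0.94 0 0" --pt "0 0 0 0 -0.97 0 0" --pt "0 0 0 -0.25 -0.93 0 0" --pt "0 0 0 -0.5 -0.83 0 0"

```text
t: 11.87
tool_pos: [0.5149, -0.2135, 0.1629]
tool_rot: [2.488, 1.917, 0.003]
contact_force: [1.2, 0.2, 1.0]
opening: 0.0214
```

jog_arm --pt "0 0 0 -0.72 -0.69 0 0" --pt "0 0 0 -0.87 -0.48 0 0" --pt "0 0 0 -0.96 -0.24 0 0" --pt "0 0 0 -0.99 0.02 0 0" --pt "0 0 0 -0.95 0.28 0 0" --pt "0 0 0 -0.85 0.52 0 0" --pt "0 0 0 -0.69 0.72 0 0" --pt "0 0 0 -0.48 0.87 0 0" --pt "0 0 0 -0.24 0.96 0 0" --pt "0 0 0 0.02 0.99 0 0" --pt "0 0 0 0.28 0.95 0 0" --pt "0 0 0 0.52 0.85 0 0"

```text
t: 12.87
tool_pos: [0.5457, -0.2831, 0.1612]
tool_rot: [-2.485, -1.914, 0.005]
contact_force: [-6.3, 3.8, 5.2]
opening: 0.0216
```

```bash
python3 b.py w6 1
```

```text
rim 3651 [ 0.5326 -0.2518  0.0674]
red (array([240.2292, 207.6305]), array([ 0.5338, -0.2505]), (24.18674659729004, 22.454120635986328), 62.33562469482422, np.float64(0.1093943956565275), np.float64(233.0))
[ 0.5474 -0.2821  0.1614] [-1.5594  5.6717  1.6283]
```

jog_arm --pt "0 0 0 0.7 0.74 0 0" --pt "0 0 0 0.85 0.53 0 0" --pt "0 0 0 0.94 0.29 0 0" --pt "0 0 0 0.97 0.03 0 0" --pt "0 0 0 0.93 -0.23 0 0" --pt "0 0 0 0.83 -0.47 0 0" --pt "0 0 0 0.69 -0.72 0 0" --pt "0 0 0 0.48 -0.87 0 0" --pt "0 0 0 0.24 -0.96 0 0" --pt "0 0 0 -0.02 -0.99 0 0" --pt "0 0 0 -0.28 -0.95 0 0" --pt "0 0 0 -0.52 -0.85 0 0"

```text
t: 13.92
tool_pos: [0.5173, -0.2155, 0.1622]
tool_rot: [2.487, 1.917, 0.002]
contact_force: [2.2, -1.2, 1.2]
opening: 0.0213
```

jog_arm --pt "0 0 0 -0.72 -0.69 0 0" --pt "0 0 0 -0.87 -0.48 0 0" --pt "0 0 0 -0.96 -0.24 0 0" --pt "0 0 0 -0.99 0.02 0 0" --pt "0 0 0 -0.95 0.28 0 0" --pt "0 0 0 -0.85 0.52 0 0" --pt "0 0 0 -0.69 0.72 0 0" --pt "0 0 0 -0.48 0.87 0 0" --pt "0 0 0 -0.24 0.96 0 0" --pt "0 0 0 0.02 0.99 0 0" --pt "0 0 0 0.28 0.95 0 0" --pt "0 0 0 0.52 0.85 0 0"

```text
t: 14.92
tool_pos: [0.5492, -0.2852, 0.1613]
tool_rot: [-2.487, -1.915, 0.002]
contact_force: [-3.7, 3.6, 1.7]
opening: 0.0214
```

```bash
python3 b.py w7 1
```

```text
rim 3571 [ 0.535  -0.256   0.0674]
red (array([240.4485, 211.1722]), array([ 0.5364, -0.2545]), (24.185670852661133, 22.591800689697266), 66.1115951538086, np.float64(0.10917123366535904), np.float64(232.0))
[ 0.5504 -0.2843  0.1613] [-1.3816  3.0555  0.1915]
```

jog_arm --pt "0 0 0 0.67 0.75 0 0" --pt "0 0 0 0.82 0.54 0 0" --pt "0 0 0 0.9 0.3 0 0" --pt "0 0 0 0.93 0.04 0 0" --pt "0 0 0 0.89 -0.22 0 0" --pt "0 0 0 0.79 -0.46 0 0" --pt "0 0 0 0.69 -0.72 0 0" --pt "0 0 0 0.48 -0.87 0 0" --pt "0 0 0 0.24 -0.96 0 0" --pt "0 0 0 -0.02 -0.99 0 0" --pt "0 0 0 -0.28 -0.95 0 0" --pt "0 0 0 0 0 0 0"

```text
t: 15.97
tool_pos: [0.5278, -0.2169, 0.1622]
tool_rot: [-2.488, -1.915, 0.002]
contact_force: [-2.2, -1.0, 3.4]
opening: 0.0216
```

jog_arm --pt "0 0 0 0 0 -0.8 0" --pt "0 0 0 0 0 -1.5 0" --pt "0 0 0 0 0 -2 0" --pt "0 0 0 0 0 -2.5 0" --pt "0 0 0 0 0 -2.5 0" --pt "0 0 0 0 0 -2.5 0" --pt "0 0 0 0 0 -2 0" --pt "0 0 0 0 0 -1.5 0" --pt "0 0 0 0 0 0 0"

```text
t: 16.72
tool_pos: [0.5313, -0.2177, 0.3194]
tool_rot: [2.485, 1.914, 0.004]
contact_force: [0.8, -0.1, 0.0]
opening: 0.0214
```

jog_arm --pt "0 0 0 -1.5 0 0 0" --pt "0 0 0 -3 0.3 0 0" --pt "0 0 0 -3.4 0.3 0 0" --pt "0 0 0 -3.5 0.3 0 0" --pt "0 0 0 -3.5 0.3 0 0" --pt "0 0 0 -3.5 0.3 0 0" --pt "0 0 0 -3.5 0.3 0 0" --pt "0 0 0 -2 0.05 0 0" --pt "0 0 0 -1 0 0 0" --pt "0 0 0 0 0 0 0" --pt "0 0 0 0 0 0 0"

```text
t: 17.63
tool_pos: [0.4846, -0.4617, 0.3143]
tool_rot: [-2.487, -1.916, -0.001]
contact_force: [-0.4, -0.2, -1.2]
opening: 0.0212
```

Run:
```python
from m2 import *
o=ctrl.get_obs();Rm=R.from_rotvec(o['tool_rot']).as_matrix();print(o['tool_pos'],o['contact_force'])
im,d,K,T=snap('wrist','w8');P=cloud(d,K,T)
tip=o['tool_pos']+Rm@[0,0,.15];print('pred tip px',proj(K,T,tip),'mouth px',proj(K,T,[.4855,-.4645,.08]))
q=P[(abs(P[...,2]-.08)<.004)&(np.hypot(P[...,0]-.486,P[...,1]+.464)<.05)];print('mouth',len(q),cv2.minEnclosingCircle((q[:,:2]*1000).astype(np.float32)))
im2,d2,K2,T2=snap('scene','s8')
print('scene tip pred',proj(K2,T2,tip),'mouth',proj(K2,T2,[.4855,-.4645,.08]))
a=im[120:420,130:430,::-1];u,v=proj(K2,T2,tip).astype(int);b=im2[v-80:v+120,u-100:u+100,::-1]
cv2.imwrite('pics/c8.png',np.hstack([cv2.resize(a,(400,400)),cv2.resize(b,(400,400))]))
```

```text
[ 0.4846 -0.4617  0.3143] [-0.4051 -0.2276 -1.2204]
pred tip px [279.99   202.5423] mouth px [281.8091 181.3719]
mouth 689 ((485.3897705078125, -465.6151123046875), 25.472782135009766)
scene tip pred [350.0289 193.6632] mouth [345.3878 221.1498]
```

View pics/c8.png

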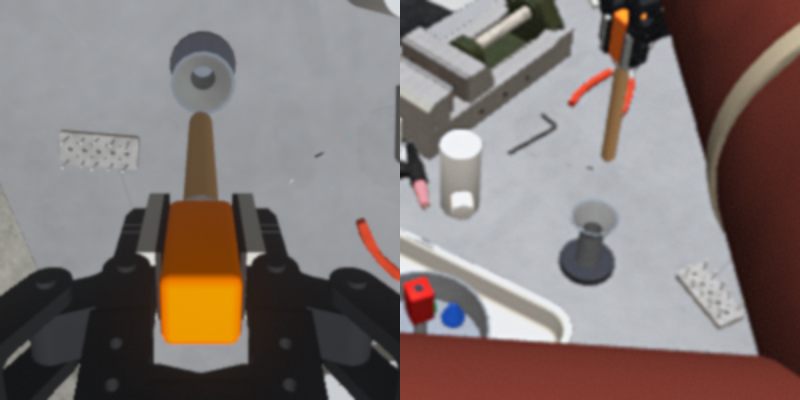

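The tip hangs at wrist pixel (281,206), directly above the empty funnel, and is only about 2 mm off. I'll correct that and lower it.

jog_arm --pt "0 0 0 -0.1 0.2 1.5 0" --pt "0 0 0 0 0 2 0" --pt "0 0 0 0 0 2 0" --pt "0 0 0 0 0 1.5 0" --pt "0 0 0 0 0 1 0" --pt "0 0 0 0 0 1 0" --pt "0 0 0 0 0 1 0" --pt "0 0 0 0 0 1 0" --pt "0 0 0 0 0 1 0" --pt "0 0 0 0 0 0 0"

```text
t: 18.57
tool_pos: [0.4855, -0.4633, 0.1926]
tool_rot: [-2.486, -1.915, 0.0]
contact_force: [0.5, -0.4, -1.1]
opening: 0.0217
```

jog_arm --pt "0 0 0 0 0 0.7 0" --pt "0 0 0 0 0 0.6 0" --pt "0 0 0 0 0 0.5 0" --pt "0 0 0 0 0 0.4 0" --pt "0 0 0 0 0 0.3 0" --pt "0 0 0 0 0 0.2 0" --pt "0 0 0 0 0 0 0" --pt "0 0 0 0 0 0 0"

```text
t: 19.23
tool_pos: [0.486, -0.4639, 0.1675]
tool_rot: [-2.488, -1.917, -0.0]
contact_force: [0.4, 1.9, -1.7]
opening: 0.0212
```

jog_arm --pt "0 0 0 0 0 0.15 0" --pt "0 0 0 0 0 0.15 0" --pt "0 0 0 0 0 0 0" --pt "0 0 0 0 0 0 0"

```text
t: 19.57
tool_pos: [0.4862, -0.464, 0.1653]
tool_rot: [-2.489, -1.917, -0.0]
contact_force: [-0.4, 3.5, 0.9]
opening: 0.0215
```

jog_arm --pt "0 0 0 0 0 0 0.3" --pt "0 0 0 0 0 0 0.4" --pt "0 0 0 0 0 0 0.6" --pt "0 0 0 0 0 0 0.8" --pt "0 0 0 0 0 0 1" --pt "0 0 0 0 0 0 1" --pt "0 0 0 0 0 0 1" --pt "0 0 0 0 0 0 1"

```text
t: 20.23
tool_pos: [0.4862, -0.4642, 0.1652]
tool_rot: [2.489, 1.917, -0.0]
contact_force: [-0.2, 0.1, 0.2]
opening: 0.0849
```

jog_arm --pt "0 0 0 0 0 -1.5 1" --pt "0 0 0 0 0 -2.5 1" --pt "0 0 0 0 0 -3 1" --pt "0 0 0 0 0 -3 1" --pt "0 0 0 0 0 -3 1" --pt "0 0 0 0 0 -2 1" --pt "0 0 0 3 0 0 1" --pt "0 0 0 3 0 0 1" --pt "0 0 0 3 0 0 1" --pt "0 0 0 2 0 0 1" --pt "0 0 0 0 0 0 1" --pt "0 0 0 0 0 0 1"

```text
t: 21.23
tool_pos: [0.5146, -0.3571, 0.3167]
tool_rot: [2.485, 1.918, -0.0]
contact_force: [0.6, 0.0, 0.5]
opening: 0.0853
```

```bash
python3 b.py w9 1; python3 -c "
from m2 import *
K,T=cam('wrist');print(face('w9',K,T,'o',.186))"
```

```text
rim 1713 [ 0.5341 -0.2583  0.0676]
red (array([272.625 ,  73.6382]), array([ 0.5339, -0.2591]), (22.695110321044922, 22.959871292114258), 66.55518341064453, np.float64(0.10903924698727721), np.float64(225.0))
[ 0.5143 -0.3579  0.3164] [ 0.2869 -0.3169  0.4808]
(array([277.3008, 310.3378]), array([ 0.4892, -0.4444]), (24.082683563232422, 21.79920196533203), 44.873680114746094, np.float64(0.18382671973085868), np.float64(229.0))
```

View pics/w9.png

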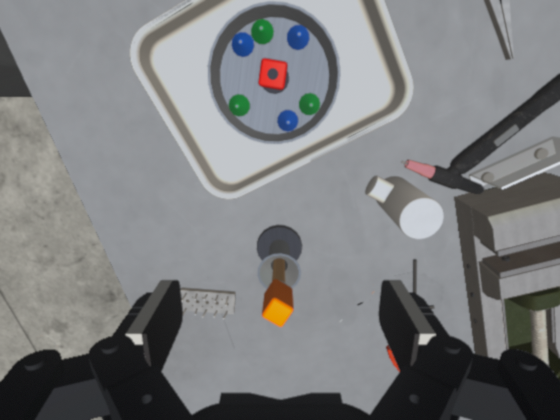

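Stick standing free in the holder (leaning, grip top at (278,311)). All six cones are in the basket and the red grip is at (273,74).

jog_arm --pt "0 0 0 2 -0.1 0 1" --pt "0 0 0 3 -0.2 0 1" --pt "0 0 0 3 -0.2 1 1" --pt "0 0 0 2 -0.1 2 1" --pt "0 0 0.08 0 0 2 1" --pt "0 0 0.072 0 0 1 1" --pt "0 0 0 0 0 0 1" --pt "0 0 0 0 0 0 1"

```text
t: 21.95
tool_pos: [0.5336, -0.2604, 0.2549]
tool_rot: [-2.626, -1.723, 0.001]
contact_force: [-0.4, 0.0, -0.2]
opening: 0.0853
```

```bash
python3 b.py w10 1;python3 -c "
from m2 import *
print(R.from_rotvec(ctrl.get_obs()['tool_rot']).as_matrix())"
```

```text
rim 1965 [ 0.5353 -0.2576  0.0675]
red (array([279.8372, 198.212 ]), array([ 0.5356, -0.2569]), (24.364347457885742, 22.71994972229004), 66.54370880126953, np.float64(0.11027159273055598), np.float64(220.0))
[ 0.534  -0.2607  0.2561] [-0.0842  0.2999  0.2729]
[[ 0.3982  0.9173  0.0007]
 [ 0.9173 -0.3982 -0.0007]
 [-0.0003  0.0009 -1.    ]]
```

jog_arm --pt "0 0 0 0.3 0 2 1" --pt "0 0 0 0 0 3 1" --pt "0 0 0 0 0 3 1" --pt "0 0 0 0 0 3 1" --pt "0 0 0 0 0 2 1" --pt "0 0 0 0 0 1.4 1" --pt "0 0 0 0 0 1 1" --pt "0 0 0 0 0 0.6 1" --pt "0 0 0 0 0 0.3 1" --pt "0 0 0 0 0 0 1" --pt "0 0 0 0 0 0 1"

```text
t: 22.92
tool_pos: [0.5359, -0.2573, 0.0936]
tool_rot: [2.625, 1.722, 0.001]
contact_force: [-0.5, 0.2, 0.0]
opening: 0.0855
```

jog_arm --pt "0 0 0 0 0 0.2 0.7" --pt "0 0 0 0 0 0 0.5" --pt "0 0 0 0 0 0 0.4" --pt "0 0 0 0 0 0 0.3" --pt "0 0 0 0 0 0 0.2" --pt "0 0 0 0 0 0 0" --pt "0 0 0 0 0 0 0" --pt "0 0 0 0 0 0 0" --pt "0 0 0 0 0 0 0" --pt "0 0 0 0 0 0 0" --grip_force 80

```text
t: 23.75
tool_pos: [0.5349, -0.2567, 0.0905]
tool_rot: [-2.627, -1.722, 0.001]
contact_force: [-4.9, 1.1, 5.3]
opening: 0.0231
```

jog_arm --pt "0 0 0 0 0 -0.3 0" --pt "0 0 0 0 0 -0.5 0" --pt "0 0 0 0 0 -0.7 0" --pt "0 0 0 0 0 -0.8 0" --pt "0 0 0 0 0 -0.8 0" --pt "0 0 0 0 0 -0.9 0" --pt "0 0 0 0 0 -1 0" --pt "0 0 0 0 0 -1 0" --pt "0 0 0 0 0 -1 0" --pt "0 0 0 0 0 -1 0" --pt "0 0 0 0 0 -1 0" --pt "0 0 0 0 0 -1 0"

```text
t: 24.75
tool_pos: [0.5351, -0.2568, 0.1914]
tool_rot: [2.627, 1.723, 0.0]
contact_force: [0.3, -0.2, -5.4]
opening: 0.023
```

jog_arm --pt "0 0 0 0 0 -1 0" --pt "0 0 0 0 0 -1 0" --pt "0 0 0 0 0 -1 0" --pt "0 0 0 0 0 -1 0" --pt "0 0 0 0 0 -0.8 0" --pt "0 0 0 0 0 -0.5 0" --pt "0 0 0 0 0 -0.3 0" --pt "0 0 0 0 0 0 0" --pt "0 0 0 0 0 0 0" --pt "0 0 0 0 0 0 0" --pt "0 0 0 0 0 0 0" --pt "0 0 0 0 0 0 0"

```text
t: 25.75
tool_pos: [0.5349, -0.2566, 0.2454]
tool_rot: [-2.626, -1.722, 0.001]
contact_force: [0.2, 0.0, -5.5]
opening: 0.0234
```

Run:
```python
from m2 import *
a,d,K,T=snap('wrist','w11');b,*_=snap('scene','s11');o=ctrl.get_obs();print(o['tool_pos'],o['contact_force'],o['opening'],o['dq'])
P=cloud(d,K,T);c=o['tool_pos'];q=P[(abs(P[...,2]-c[2]+.044)<.02)&(abs(np.hypot(P[...,0]-c[0],P[...,1]-c[1])-.068)<.004)];q=q[q[:,2]>np.percentile(q[:,2],60)]
A=np.c_[q[:,:2]-c[:2],np.ones(len(q))];print('rim plane',np.linalg.lstsq(A,q[:,2],rcond=None)[0],len(q))
cv2.imwrite('pics/c11.png',cv2.resize(np.hstack([a,b])[:,:,::-1],(800,300)))
```

```text
[ 0.535  -0.2567  0.2457] [ 0.5428 -0.1208 -5.6343] 0.02309661234827079 [-0.0002 -0.0006 -0.0017 -0.0015 -0.001   0.0054]
rim plane [-0.001   0.0039  0.2022] 3515
```

View pics/c11.png

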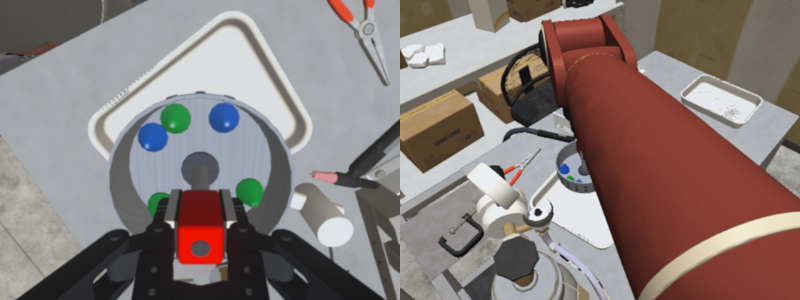

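```bash
python3 -c "
from station import ctrl
print(ctrl.finish_job(), ctrl.get_obs()['t'])"
```

```text
the job is handed in; nothing more can be done
the job is handed in; nothing more can be done
```

I stirred the cones about 3.5 turns, stood the stick back in its holder and let go. Then I lifted the basket straight up by its red grip and handed the job in at about 26 s.

**Stirring:** the tip stayed about 5–6 mm above the basket floor. It was 33–39 mm from the stem axis in the checks after each full turn. The basket slid about 1 cm in the tray while I stirred, so I re-centred the path after each turn.

**Last checks:**
- **Height:** the basket's rim was at z ≈ 0.202 m, which puts the underside about 15.7 cm above the bench.
- **Level and steady:** the rim tilt measured under 0.005 rad and the joint speeds were close to zero.
- **Cones:** the final picture showed five of the six, with the sixth spot hidden behind the gripper. All six were in the basket just before the grasp. The measured load of about 5.5 N is more than the 4.6 N expected for the full basket, so it cannot confirm the sixth cone.
- **Stick:** it stands free in the holder, leaning about 0.11 rad, slightly more than the 0.1 rad given for the start. I did not look at it again after lifting the basket.
- **Other objects:** I never touched the pliers, tee piece or pin plate, and I did not re-measure their positions or the tray's.

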